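Shut down the glue warmer

TASK

Shut down the glue warmer for the night: turn its thermostat knob anticlockwise all the way to the off stop, and swing its lid down so that the pot is fully closed. Leave the gouge and the sanding block on the bench where they lie.

Things in the scene. Friction and masses are not known exactly. Their poses are not given: they have to be found in the camera images.
- warmer: Heavy glue warmer, fixed: grey housing 170 (x) x 272 (y) x 55 mm high. Origin: centre of its underside, on the bench; x to its rear (away from the robot), y to its left, z up. Left: empty steel pot, 141 mm across, axis at x 0, y +54, rim at z 115 mm, with hinged lid. Right: thermostat knob, axis at x -30, y -84 mm, over a flat dial plate with ticks; deck clear within 60 mm of that axis.
- knob_top (a point): Centre of the knob's top, on its upright axis, 99 mm above the bench. Black knob: round skirt 62 mm across (top at z 71 mm) carrying a straight grip bar 14 mm thick, z 71 to 99 mm, reaching from 27 mm behind the axis to a pointed nose 29 mm ahead of it; a white line on top runs to the nose.
- pointer_tip (a point): Tip of the bar's pointed nose at its top edge, 29 mm from the axis: from knob_top to here is where the knob points. At the off stop it points at the round dot of the scale: to the warmer's front left, midway between its -x and +y.
- thermostat (a joint): Knob angle, rad: 0 at the off stop (fully anticlockwise seen from above), growing clockwise to the hot stop at 4.71. The nose points 2.356 minus this value anticlockwise from the warmer's x. Friction about 0.06 N m (some 2.5 N near the bar's end); it stays where it is left; the bar can be pushed round or twisted. Starts at 1.2 to 4.3.
- lid (a joint): Opening of the pot's lid, rad: 0 closed flat on the rim, 1.57 upright, at most 1.85. Friction hinge (about 0.3 N m; the lid weighs 0.25 kg): it stays at any angle, so it must be pushed all the way down. Starts at 1.3 to 1.75.
- lid_hinge (a point): Middle of the lid's hinge pin, which lies along the warmer's y: at x +84, y +54, z 115 mm of the warmer. The lid is a round steel disc 145 mm across, 6 to 12 mm thick, its centre 84 mm and free edge 156 mm from the pin; a black round grip 28 mm across, 24 mm high, stands in the middle of its upper side.
- lid_front (a point): Point on the upper (outer) face of the lid near its free edge, 130 mm from the hinge pin and midway across, 10.5 mm above the pin when the lid is closed: a good place to push. When the lid stands open this face looks to the rear; when closed, up.
- bench_gouge: Carving gouge with wooden handle, 24 x 245 x 22 mm, loose on the bench left of the warmer, near the picture frame. Origin: centre of its underside. Not to be moved.
- cork_block: Brown sanding block, 65 x 101 x 32 mm, loose on the bench left of the warmer. Origin: centre of its underside. Not to be moved.

How it is judged:
At the end, for the whole second after the job is handed in: The thermostat knob is within 0.10 rad (6 degrees) of its off stop, the lid is within 0.05 rad (3 degrees) of closed, and the gouge and sanding block lie within 30 mm of where they were (value of joint thermostat below 0.1 rad and value of joint lid below 0.05 rad and distance of each of bench_gouge, cork_block from where it was at the start of the episode below 0.03 m); the robot touches nothing.
It fails at once if The gouge or the sanding block is pushed more than 30 mm away (distance of any of bench_gouge, cork_block from where it was at the start of the episode above 0.03 m).
It also fails if it takes over 64 s, if anything falls off the work surface, if the arm or the gripper's body presses on something with over 40 N, if the wrist force passes 120 N, or if a joint passes its speed limit or range.

ROBOT

A 7-joint arm with a two-finger parallel gripper is mounted at the origin on the work surface; the furniture and walls round the work are solid. World frame = base frame: x ahead of the robot, y to its left, z up, the work surface at z = 0. Lengths are in m, angles in rad, forces in N, time in s.
With the tool pointing down it reaches from about 0.425 to 0.825 m from the base axis. Payload 3.6 kg.
Tool frame: the origin (TCP) lies where the fingers leave the gripper's body, on its centre line; the fingertips stand 73 mm ahead of it and the grasp point (between the pads) lies 54 mm ahead of it; x points along the fingers, y is the direction in which the jaws open and shut, and the axes are right-handed (so a half turn about x gives the same grasp; the last joint's range is limited). The gripper opens to 85 mm and grips with 20 to 120 N. Pads are 22 mm wide; open, the fingers measure 114 mm over their backs; the gripper's body (76 mm by 85 mm) begins 54 mm behind the grasp point. The pads swing forward as they close: fully open they stand 13 mm farther back than shut.
Start: joints at [1.204, 0.615, -0.013, 1.423, 0.008, 1.103, -0.04], TCP at [0.217, -0.613, 0.304] pointing down, gripper open.
Joint ranges: [-3.12, 3.12], [-0.3, 2.06], [-1.34, 1.32], [0.26, 2.42], [-1.36, 4.5], [0.01, 1.98], [-2.84, 2.84]. Speed limits (rad/s): [2.79, 2.79, 3.14, 3.14, 3.14, 3.14, 3.14].

INTERFACE

Orientations are given as a unit quaternion [x, y, z, w].
In Python, from station import arm, snapshot, camera_info, ticket gives the robot as it stands. Calls block until the motion is done:
- arm.movep(position, orientation): joint-space move of the TCP to a pose.
- arm.line_to(position, velocity=0.15, ori=None): straight line of the TCP; ori=None keeps the orientation; velocity is the mean speed in m/s.
- arm.move_j(angles): joint-space move.
- arm.move_gripper(opening, effort=None): opening from 0.0 (shut) to 1.0 (fully open); effort is the grip in N (None keeps the last); returns when the fingers have stopped.
- arm.pause(seconds).
- arm.ik(position, orientation): joint angles nearest the present ones, or None.
- snapshot(name): name is "scene" or "side" or "wrist"; returns the picture (420x560x3 uint8, blue, green, red); there is no depth.
- camera_info(name): a dict with "fx", "fy", "cx", "cy" (pixels), "R" (3x3) and "t" (3): a world point X has camera coordinates R X + t; the wrist camera has in their place "T_tool_cam" (4x4, takes a point from camera to tool coordinates, whose origin is the TCP and whose axes are the tool frame's). Camera axes: x right, y down, z forward; pixel columns grow to the right and rows downward; lengths in m; the calibration is good to about 2 mm. A picture is of the moment at which its call begins: read the wrist's pose just before it. camera_info takes no time and is no camera call.
A pose or a line that the arm cannot do raises arm.MotionError and nothing moves.
- ticket.finish_job(): hands the job in, once; it reports no verdict.
Readings, each from a call of its own:
- arm.read_time(): time.
- arm.read_joint_positions(): joint angles.
- arm.read_dq(): joint speeds.
- arm.read_effort(): joint torques, N m.
- arm.read_tool_pos(): TCP position.
- arm.read_eef_rot(): TCP orientation.
- arm.read_ft_force(): force on the tool from outside, world axes, zero at the start.
- arm.read_wrist_torque(): the same for the moment, N m.
- arm.read_opening(): opening from 0.0 (shut) to 1.0 (fully open).
Only numpy, scipy, OpenCV 4.12 (cv2) and the standard library are available. Lean on these libraries where they do the work, as an engineer would, in place of code of your own. Each camera call takes 0.05 s, during which the arm holds its last target.

## Working session

There is one attempt and no reset: what is moved stays moved. The work goes in short steps, each a Python script; the robot and the scene stay as the last script left them, time stands still between calls to the robot, and variables do not carry over. Pictures are saved under pics/ and viewed, and the job is handed in when it is done.

```bash
ls; mkdir -p pics
python3 - <<'E'
from station import arm, snapshot, camera_info
import cv2
for n in("scene","side","wrist"):
    cv2.imwrite(f"pics/{n}0.png",snapshot(n)); c=camera_info(n); print(n,c)
print(arm.read_time(),arm.read_tool_pos(),arm.read_eef_rot())
E
```

```text
pics
scene {'fx': 414.09212650151954, 'fy': 414.09212650151954, 'cx': 280.7204062248857, 'cy': 215.34239141972566, 'R': array([[-0.74131882, -0.67077951,  0.02238891],
       [-0.35980377,  0.36903822, -0.85694343],
       [ 0.56655773, -0.6433239 , -0.51492397]]), 't': array([0.37720084, 0.2972448 , 0.64600586])}
side {'fx': 483.530210613358, 'fy': 483.530210613358, 'cx': 279.7600052088588, 'cy': 206.466279385023, 'R': array([[ 0.99785995, -0.06498708,  0.00722511],
       [-0.02454477, -0.47469372, -0.87980874],
       [ 0.06060592,  0.87774857, -0.47527295]]), 't': array([-0.5567617 ,  0.09393344,  1.07981381])}
wrist {'fx': 342.2455381389353, 'fy': 342.2455381389353, 'cx': 278.1419662438528, 'cy': 208.74066745876252, 'T_tool_cam': array([[-1.21104631e-03, -2.69348908e-01,  9.63041899e-01,
        -7.00373323e-02],
       [ 9.99999160e-01, -7.71585874e-04,  1.04171945e-03,
         4.09356376e-04],
       [ 4.62483528e-04,  9.63042351e-01,  2.69349616e-01,
        -6.84757210e-02],
       [ 0.00000000e+00,  0.00000000e+00,  0.00000000e+00,
         1.00000000e+00]])}
0.15 [ 0.21711796 -0.61219658  0.30299164] [-0.69673947 -0.12061773  0.69698889 -0.1192139 ]
```

View pics/scene0.png

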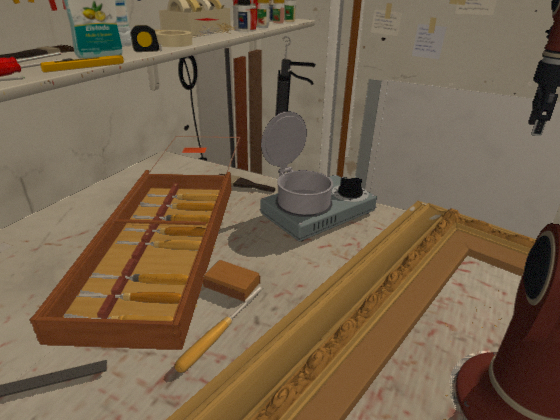

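View pics/side0.png

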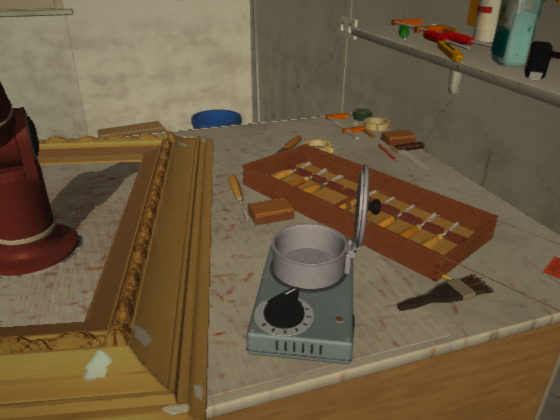

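View pics/wrist0.png

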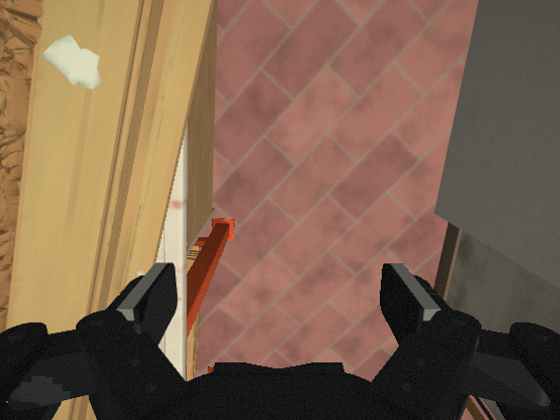

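The side view shows the warmer: pot rim near (310,245), knob near (285,312), the lid upright near (362,205). I'll enlarge both views for the corners and the pointer.

Run:
```python
import cv2
a=cv2.imread("pics/side0.png")[150:370,230:400]; cv2.imwrite("pics/side0z.png",cv2.resize(a,None,fx=2.7*1.0,fy=2.7,interpolation=cv2.INTER_CUBIC))
a=cv2.imread("pics/scene0.png")[105:245,250:390]; cv2.imwrite("pics/scene0z.png",cv2.resize(a,None,fx=4,fy=4,interpolation=cv2.INTER_CUBIC))
```

```text
(no output)
```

View pics/side0z.png

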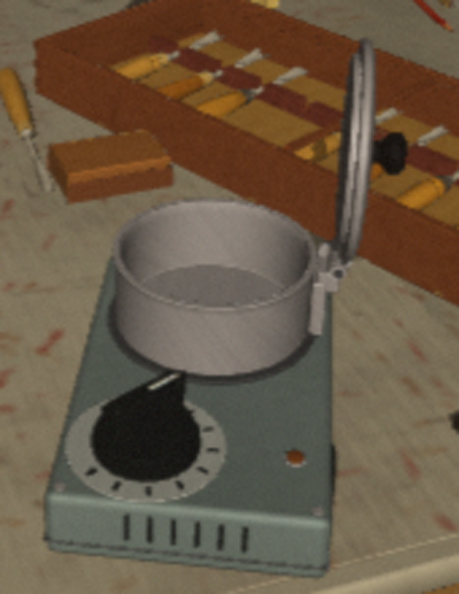

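View pics/scene0z.png

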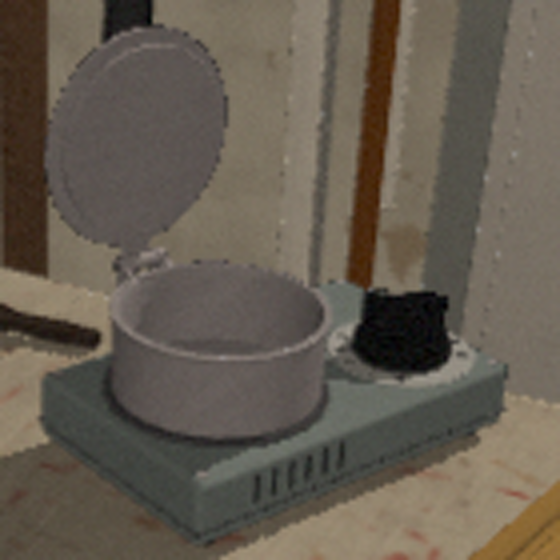

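```bash
cat > h.py <<'E'
import numpy as np, cv2
from station import arm, snapshot, camera_info
from scipy.optimize import least_squares
from scipy.spatial.transform import Rotation as Ro
def ray(c,u,v,z):
    R=c['R'];C=-R.T@c['t']; d=R.T@np.array([(u-c['cx'])/c['fx'],(v-c['cy'])/c['fy'],1]); return C+d*(z-C[2])/d[2]
def proj(c,X):
    p=c['R']@X+c['t']; return np.array([c['fx']*p[0]/p[2]+c['cx'],c['fy']*p[1]/p[2]+c['cy']])
def w2W(p,X):
    c,s=np.cos(p[2]),np.sin(p[2]); return np.array([p[0]+c*X[0]-s*X[1],p[1]+s*X[0]+c*X[1],X[2]])
E
python3 - <<'E'
from h import *
S=camera_info("side");C=camera_info("scene")
zs=lambda u,v:(230+u/2.7,150+v/2.7); zc=lambda u,v:(250+u/4,105+v/4)
obs=[(S,zs(50,492),(-.085,-.136,.055)),(S,zs(330,517),(.085,-.136,.055)),
(S,zs(146,446),(-.03,-.084,.056)),(S,zs(216,253),(0,.054,.115)),
(C,zc(197,484),(-.085,.136,.055)),(C,zc(507,368),(-.085,-.136,.055)),(C,zc(43,402),(.085,.136,.055)),
(C,zc(219,312),(0,.054,.115)),(C,zc(402,351),(-.03,-.084,.056))]
f=lambda p:np.concatenate([proj(c,w2W(p,X))-uv for c,uv,X in obs])
r=least_squares(f,[.6,-.2,0],loss='soft_l1');p=r.x
print(p,np.degrees(p[2]));print(f(p).reshape(-1,2).round(1))
kt=w2W(p,(-.03,-.084,.099));tip=ray(S,*zs(184,373),.099);d=tip-kt
a=np.arctan2(d[1],d[0])-p[2];print("knob",kt,tip,np.linalg.norm(d),a,"theta",(2.356-a)%(2*np.pi))
# bar line direction
l=[ray(S,*zs(*q),.099) for q in((149,388),(175,376))];e=l[1]-l[0];print("line dir",np.arctan2(e[1],e[0])-p[2],"mid",l)
h=w2W(p,(.084,.054,.115));print("hinge",h, proj(S,h),proj(C,h))
for th in(1.3,1.4,1.5,1.57,1.65,1.75):
    q=w2W(p,(.084-.156*np.cos(th),.054,.115+.156*np.sin(th)));
    print(th,(proj(S,q)-(230,150))*2.7,(proj(C,q)-(250,105))*4)
E
```

```text
[ 0.58890086 -0.23697941 -0.18657218] -10.689798608385978
[[-2.7  1. ]
 [ 1.   1.7]
 [-0.3 -1.1]
 [-1.4 -2.1]
 [ 0.1  0.8]
 [ 0.5 -1.5]
 [-2.4 -7.2]
 [-0.6 -1.2]
 [-1.5 -0.3]]
knob [ 0.54384019 -0.31395691  0.099     ] [ 0.56825729 -0.30081017  0.099     ] 0.02773142268371169 0.6804840671752022 theta 1.6755159328247977
line dir 0.7532212882625533 mid [array([ 0.54566538, -0.314121  ,  0.099     ]), array([ 0.56245442, -0.30343895,  0.099     ])]
hinge [ 0.68145966 -0.19949783  0.115     ] [354.09754848 244.83494012] [283.88498861 170.17436586]
1.3 [287.52208156  50.78914877] [184.41648743  56.52909184]
1.4 [312.17183461  47.16264815] [168.86018399  44.37829374]
1.5 [337.24188367  45.7838109 ] [153.21882527  34.79172696]
1.57 [354.87346742  46.1776889 ] [142.3260828   29.63491032]
1.65 [374.94750912  48.00347676] [130.02849909  25.31572099]
1.75 [399.68522667  52.33366715] [115.01582354  22.26338556]
```

```bash
cat >> h.py <<'E'
def down(phi): # tool x down, tool y (jaw axis) at world angle phi
    c,s=np.cos(phi),np.sin(phi); M=np.array([[0,c,s],[0,s,-c],[-1,0,0]]); return Ro.from_matrix(M).as_quat()
E
python3 - <<'E'
from h import *
S=camera_info("side");C=camera_info("scene")
print(Ro.from_quat(arm.read_eef_rot()).as_matrix().round(2))
def plane(c,a,b):
    ctr=-c['R'].T@c['t'];d=[c['R'].T@np.array([(q[0]-c['cx'])/c['fx'],(q[1]-c['cy'])/c['fy'],1]) for q in(a,b)]
    n=np.cross(*d);n/=np.linalg.norm(n);return n,n@ctr
n1,d1=plane(C,(0,92),(315,22));n2,d2=plane(S,(350,33),(558,90))
dr=np.cross(n1,n2);dr/=np.linalg.norm(dr);p0=np.linalg.lstsq(np.array([n1,n2,dr]),np.array([d1,d2,0]),rcond=None)[0]
for y in(-.4,-.2,0): print("shelf edge at",p0+dr*(y-p0[1])/dr[1])
for pos in([.55,-.27,.42],[.50,-.25,.40],[.72,-.2,.40],[.74,-.2,.36],[.72,-.2,.33]):
  for deg in(-180,-105,-90,-60,-15,0,75,90,120):
    j=arm.ik(pos,down(np.radians(deg))); print(pos,deg,None if j is None else np.round(j,2))
E
```

```text
[[-0.    0.33 -0.94]
 [ 0.   -0.94 -0.33]
 [-1.   -0.    0.  ]]
shelf edge at [ 4.58260629 -0.4        -0.49963288]
shelf edge at [ 3.34320811 -0.2        -0.20278345]
shelf edge at [2.10380994 0.         0.09406598]
[0.55, -0.27, 0.42] -180 [ 0.18  0.5   0.42  1.35 -0.2   1.33 -2.54]
[0.55, -0.27, 0.42] -105 [ 0.38  0.48  0.07  1.35 -0.03  1.32 -1.38]
[0.55, -0.27, 0.42] -90 [ 0.42  0.47  0.    1.34 -0.    1.32 -1.15]
[0.55, -0.27, 0.42] -60 [ 0.49  0.48 -0.11  1.34  0.05  1.32 -0.67]
[0.55, -0.27, 0.42] -15 [ 0.6   0.49 -0.31  1.34  0.15  1.34  0.03]
[0.55, -0.27, 0.42] 0 [ 0.64  0.5  -0.37  1.34  0.18  1.34  0.27]
[0.55, -0.27, 0.42] 75 [ 0.82  0.55 -0.71  1.33  0.35  1.39  1.43]
[0.55, -0.27, 0.42] 90 [ 0.85  0.57 -0.78  1.33  0.39  1.4   1.66]
[0.55, -0.27, 0.42] 120 [ 0.99  0.68 -1.15  1.32  0.62  1.51  2.  ]
[0.5, -0.25, 0.4] -180 [ 0.16  0.41  0.41  1.55 -0.17  1.22 -2.55]
[0.5, -0.25, 0.4] -105 [ 0.39  0.39  0.05  1.54 -0.02  1.21 -1.39]
[0.5, -0.25, 0.4] -90 [ 0.44  0.39 -0.02  1.54  0.01  1.21 -1.15]
[0.5, -0.25, 0.4] -60 [ 0.52  0.4  -0.14  1.54  0.06  1.22 -0.68]
[0.5, -
[... 1412 characters left out ...]
8 -0.74  0.87  0.54  1.55  1.52]
[0.74, -0.2, 0.36] 120 [ 0.59  0.98 -1.15  0.86  0.87  1.67  1.91]
[0.72, -0.2, 0.33] -180 [ 0.06  0.8   0.45  1.04 -0.32  1.36 -2.7 ]
[0.72, -0.2, 0.33] -105 [ 0.2   0.78  0.09  1.03 -0.06  1.34 -1.55]
[0.72, -0.2, 0.33] -90 [ 0.24  0.77  0.01  1.03 -0.01  1.34 -1.32]
[0.72, -0.2, 0.33] -60 [ 0.28  0.78 -0.1   1.03  0.07  1.34 -0.85]
[0.72, -0.2, 0.33] -15 [ 0.35  0.78 -0.26  1.02  0.19  1.35 -0.14]
[0.72, -0.2, 0.33] 0 [ 0.38  0.79 -0.32  1.02  0.23  1.36  0.1 ]
[0.72, -0.2, 0.33] 75 [ 0.51  0.84 -0.68  1.02  0.49  1.43  1.25]
[0.72, -0.2, 0.33] 90 [ 0.53  0.86 -0.74  1.01  0.54  1.44  1.49]
[0.72, -0.2, 0.33] 120 [ 0.64  0.97 -1.15  1.01  0.86  1.59  1.85]
```

Run:
```python
from h import *
arm.movep([.53,-.27,.42],down(np.radians(-100)))
print(arm.read_time(),arm.read_tool_pos(),arm.read_eef_rot())
np.save("w1.npy",np.r_[arm.read_tool_pos(),arm.read_eef_rot()])
im=snapshot("wrist");cv2.imwrite("pics/w1.png",im);cv2.imwrite("pics/w1z.png",cv2.resize(im,None,fx=1.42,fy=1.42))
```

```text
1.8917 [ 0.52923951 -0.27142036  0.41967817] [-0.70401088  0.06275577  0.70467653  0.06213998]
```

View pics/w1z.png

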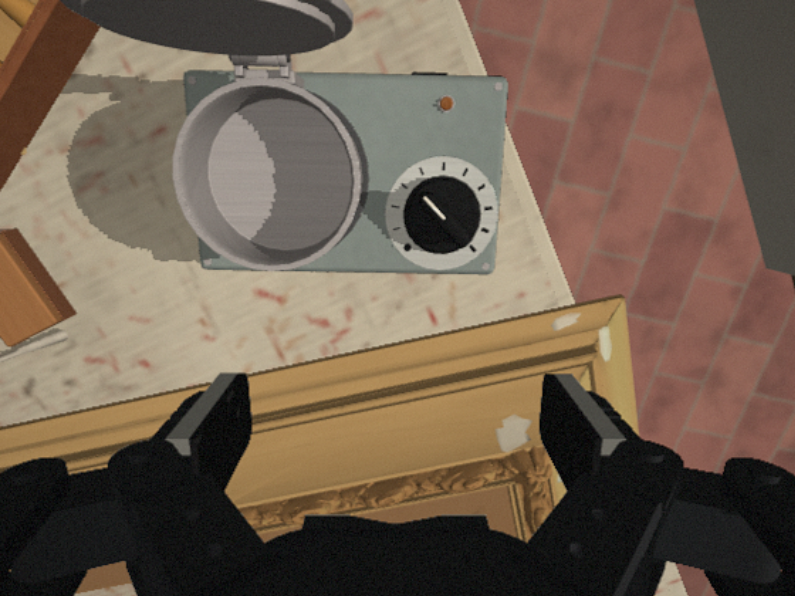

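The wrist view shows the deck corners at about (186,72), (507,76), (495,273), (202,270) (zoomed pixels). The dial centre is about (442,212), the white line runs (444,219) to (424,196), and the off dot is at (408,247). Next I refit the pose with these.

Run:
```python
from h import *
w=np.load("w1.npy");K=dict(camera_info("wrist"));T=K['T_tool_cam'];M=np.eye(4);M[:3,:3]=Ro.from_quat(w[3:]).as_matrix();M[:3,3]=w[:3]
Ti=np.linalg.inv(M@T);K['R']=Ti[:3,:3];K['t']=Ti[:3,3]
import pickle;pickle.dump(K,open("K1.pkl","wb"))
im=cv2.imread("pics/w1.png");z=lambda u,v:((u+.5)/1.42-.5,(v+.5)/1.42-.5)
# black knob/ white plate via masks
g=cv2.cvtColor(im,cv2.COLOR_BGR2HSV);roi=np.zeros(im.shape[:2],np.uint8);roi[100:200,262:360]=1
m=((g[...,1]<40)&(g[...,2]>120)&(roi>0)).astype(np.uint8)
n,l,s,c=cv2.connectedComponentsWithStats(m);i=sorted(range(1,n),key=lambda i:-s[i,4])[:4];print([(s[k],c[k]) for k in i])
obs=[(z(186,71),(.085,.136,.055)),(z(507,76),(.085,-.136,.055)),(z(495,274),(-.085,-.136,.055)),(z(202,271),(-.085,.136,.055)),(z(442,212),(-.03,-.084,.056)),(z(268.5,172),(0,.054,.115))]
f=lambda p:np.concatenate([proj(K,w2W(p,X))-uv for uv,X in obs])
r=least_squares(f,[.6,-.2,0]);p=r.x;print(p,np.degrees(p[2]));print(f(p).reshape(-1,2).round(1))
kt=w2W(p,(-.03,-.084,.099));print("knobtop",kt,proj(K,kt)*1.42)
l=[ray(K,*z(*q),.099) for q in((444.5,219),(424,196))];e=l[1]-l[0];aw=np.arctan2(e[1],e[0]);a=aw-p[2];print("line",l,"world ang",aw,"theta",2.356-a)
off=e/np.linalg.norm(e);print("lateral miss of axis",np.cross(off[:2],(kt-l[0])[:2]))
d=ray(K,*z(408,247),.057)-kt;print("dot ang",np.arctan2(d[1],d[0])-p[2])
np.save("pose.npy",p)
S=camera_info("side");C=camera_info("scene")
for th in(1.4,1.5,1.6,1.7):
    q=w2W(p,(.084-.156*np.cos(th),.054,.115+.156*np.sin(th)));print(th,proj(K,q)*1.42,(proj(S,q)-(230,150))*2.7,(proj(C,q)-(250,105))*4)
```

```text
[(array([ 262,  100,   93,   93, 5208], dtype=int32), array([307.08678955, 140.56547619])), (array([301, 141,  13,  14,  41], dtype=int32), array([306.80487805, 147.26829268])), (array([298, 138,   2,   2,   2], dtype=int32), array([298.5, 138.5]))]
[ 0.59053871 -0.24150851 -0.19326284] -11.073145308354439
[[-3.7 -2.5]
 [ 3.5 -1.9]
 [ 1.4  0.4]
 [-1.5 -0.6]
 [ 0.7  1. ]
 [-0.2  4.4]]
knobtop [ 0.54496402 -0.31818281  0.099     ] [447.97637301 218.78723174]
line [array([ 0.54548222, -0.31528217,  0.099     ]), array([ 0.56618442, -0.30205313,  0.099     ])] world ang 0.5686147561342594 theta 1.5941223996831928
lateral miss of axis -0.002165179930217175
dot ang 2.357088392243644
1.4 [167.36730449  47.87077087] [316.67640849  50.31415723] [171.80809424  41.916147  ]
1.5 [160.99333973   4.26078763] [341.89347595  49.00444953] [156.33793789  32.36515097]
1.6 [156.07128571 -40.84590811] [367.22024823  49.99048638] [140.9774671   25.41857647]
1.7 [152.87414749 -86.01591226] [392.33483083  53.27540329] [125.91094572  21.08313307]<stdin>:15: DeprecationWarning: Arrays of 2-dimensional vectors are deprecated. Use arrays of 3-dimensional vectors instead. (deprecated in NumPy 2.0)
```

Run:
```python
from h import *
arm.move_gripper(.5,20)
arm.movep([.5443,-.316,.25],down(.567-np.pi/2))
w=np.r_[arm.read_tool_pos(),arm.read_eef_rot()];np.save("w2.npy",w)
im=snapshot("wrist");cv2.imwrite("pics/w2.png",im);cv2.imwrite("pics/w2z.png",cv2.resize(im,None,fx=1.42,fy=1.42))
print(arm.read_time(),w,arm.read_opening(),arm.read_ft_force())
```

```text
3.225 [ 0.54505163 -0.31607176  0.25091231  0.67957456  0.19697571 -0.67845899
  0.19766737] 0.5009485675850567 [ 0.24544634 -0.38095967  1.57071224]
```

View pics/w2z.png

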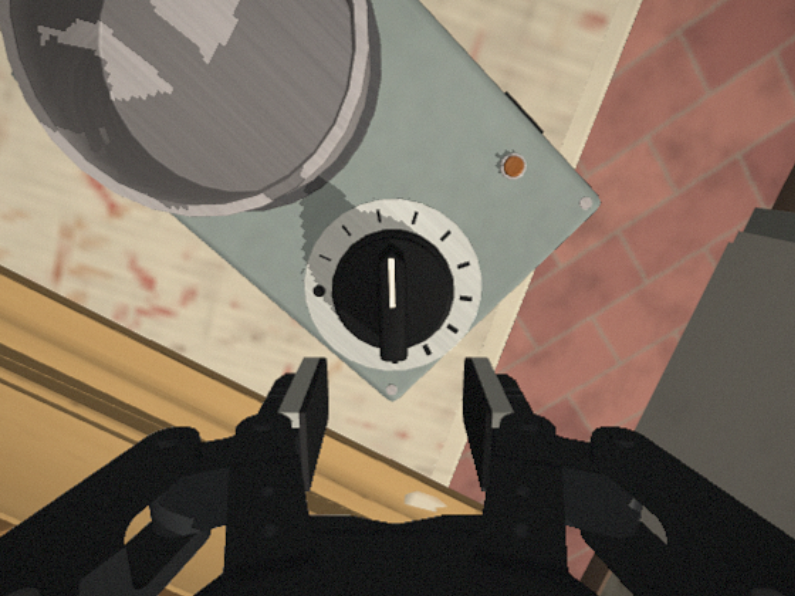

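The knob sits centred between the jaws. The white line runs (391,258) to (393,306) in zoomed pixels, about 2° off vertical.

Run:
```python
from h import *
w=np.load("w2.npy");K=dict(camera_info("wrist"));M=np.eye(4);M[:3,:3]=Ro.from_quat(w[3:]).as_matrix();M[:3,3]=w[:3]
Ti=np.linalg.inv(M@K['T_tool_cam']);K['R']=Ti[:3,:3];K['t']=Ti[:3,3]
z=lambda u,v:((u+.5)/1.42-.5,(v+.5)/1.42-.5)
im=cv2.imread("pics/w2.png");g=im[175:222,262:290].min(2);ys,xs=np.nonzero(g>150);print(len(xs))
vx,vy,x0,y0=cv2.fitLine(np.c_[xs+262,ys+175].astype(np.float32),cv2.DIST_L2,0,.01,.01).ravel();print(vx,vy,x0,y0,ys.min()+175,ys.max()+175)
k=-np.sign(vy)
b=ray(K,x0-k*vx*15,y0-k*vy*15,.099);t=ray(K,x0+k*vx*15,y0+k*vy*15,.099);e=t-b;aw=np.arctan2(e[1],e[0]);u=e/np.linalg.norm(e)
print("bar ang",aw,t,b)
c=ray(K,*z(393,284),.056);print("dial centre",c)
dd=ray(K,*z(319.5,291),.057)-c;print("dot ang",np.arctan2(dd[1],dd[0]),"theta est",np.arctan2(dd[1],dd[0])-aw)
q=[ray(K,*z(587,204),.055),ray(K,*z(391.5,390.5),.055)];print("screws rr,fr",q,np.arctan2(*(q[0]-q[1])[1::-1]))
tipuv=ray(K,*z(391,243),.099);print("tip",tipuv,"axis from tip",tipuv-.029*u)
```

```text
132
0.015622175 0.999878 275.54544 198.2803 182 216
bar ang 0.5782987554805578 [ 0.56468213 -0.30246992  0.099     ] [ 0.54741244 -0.31374253  0.099     ]
dial centre [ 0.54646396 -0.31492403  0.056     ]
dot ang 2.2271132802132314 theta est 1.6488145247326735
screws rr,fr [array([ 0.63995276, -0.37978329,  0.055     ]), array([ 0.49005615, -0.34953273,  0.055     ])] -0.19913489060313855
tip [ 0.5715586  -0.29804798  0.099     ] axis from tip [ 0.54727418 -0.31389938  0.099     ]
```

```bash
cat > tw.py <<'E'
from h import *
AX=np.array([.5465,-.3145])
def at(z,ang): return [AX[0],AX[1],z],down(ang-np.pi/2)
def st(tag):
    print(tag,round(arm.read_time(),2),np.round(arm.read_tool_pos(),4),"F",np.round(arm.read_ft_force(),1),"M",np.round(arm.read_wrist_torque(),2),"op",round(arm.read_opening(),3))
E
python3 - <<'E'
from tw import *
p,q=at(.25,.578);arm.movep(p,q);st("hover")
arm.line_to([AX[0],AX[1],.175],.1);st("z175")
arm.line_to([AX[0],AX[1],.150],.06);st("z150")
arm.move_gripper(.24,20);st("gap")
for a in(.7,.85):
    p,q=at(.150,a);arm.movep(p,q);st(a)
cv2.imwrite("pics/w3.png",snapshot("wrist"))
E
```

```text
hover 3.48 [ 0.5474 -0.3139  0.2515] F [-0.7  0.1  0.5] M [0.   0.01 0.05] op 0.498
z175 4.38 [ 0.547  -0.3147  0.1757] F [ 0.5 -0.2 -0. ] M [-0.05 -0.01  0.03] op 0.497
z150 4.94 [ 0.5464 -0.3145  0.1496] F [0.7 0.5 0.8] M [-0.03 -0.01 -0.02] op 0.502
gap 5.28 [ 0.5466 -0.3146  0.1503] F [-0.1 -0.1  0.1] M [ 0.02  0.   -0.  ] op 0.238
0.7 5.53 [ 0.5465 -0.3146  0.1501] F [-0.4 -0.9  0.9] M [-0.    0.04 -0.01] op 0.237
0.85 5.78 [ 0.5465 -0.3141  0.15  ] F [0.2 1.8 0.2] M [ 0.29 -0.02 -0.06] op 0.235
```

View pics/w3.png

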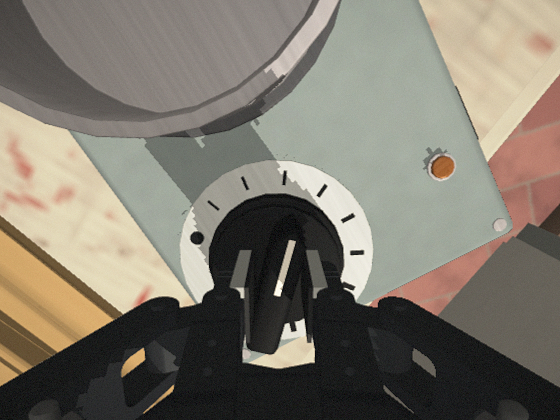

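The bar, near (285,270), is between the pads and has just made contact. I'll keep turning toward the stop.

Run:
```python
from tw import *
for a in(1.1,1.4,1.7,1.95,2.1):
    p,q=at(.150,a);arm.movep(p,q);st(a)
arm.move_gripper(0.1,20);arm.pause(.2);st("closed")
for a in(2.14,2.16,2.18,2.2,2.22,2.24):
    p,q=at(.150,a);arm.movep(p,q);arm.pause(.1);st(a)
    if abs(arm.read_wrist_torque()[2])>.35: break
cv2.imwrite("pics/w4.png",snapshot("wrist"))
```

```text
1.1 6.13 [ 0.5461 -0.3137  0.1498] F [-1.5  3.6  1.2] M [ 0.67  0.23 -0.  ] op 0.242
1.4 6.47 [ 0.5455 -0.3136  0.1496] F [-4.   3.7  2.4] M [ 0.82  0.68 -0.09] op 0.235
1.7 6.8 [ 0.5453 -0.3145  0.1493] F [-3.5  3.5 -0.2] M [ 0.61  0.74 -0.09] op 0.242
1.95 7.11 [ 0.5454 -0.3153  0.1492] F [-4.1  1.2 -0.3] M [ 0.35  0.87 -0.05] op 0.236
2.1 7.36 [ 0.5456 -0.3157  0.1493] F [-4.1 -0.2 -2.7] M [ 0.02  0.91 -0.11] op 0.24
closed 7.78 [ 0.5451 -0.317   0.1494] F [-5.8 -2.7 -3.7] M [-0.41  1.01  0.01] op 0.158
2.14 8.12 [ 0.5452 -0.317   0.1494] F [-4.6 -1.7 -2.9] M [-0.42  1.03  0.11] op 0.157
2.16 8.47 [ 0.5452 -0.317   0.1494] F [-4.9 -1.1 -3.3] M [-0.42  1.01  0.14] op 0.154
2.18 8.82 [ 0.5452 -0.317   0.1493] F [-4.4 -1.1 -3.2] M [-0.38  0.98 -0.27] op 0.153
2.2 9.18 [ 0.5452 -0.317   0.1494] F [-5.4 -1.  -3.5] M [-0.35  0.99 -0.71] op 0.159
```

View pics/w4.png

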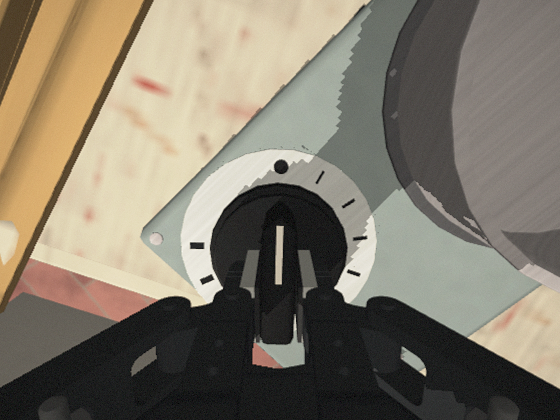

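The nose (279,230) points at the off dot (280,166), and the twist torque rose at about 2.17 rad, so the knob is on its stop. Next: release, retreat and go behind the lid.

```bash
cat > lid.py <<'E'
from tw import *
P=np.array([.5912,-.2388,-.192])
def tcp(th,back=0,up=0,r=.130):
    x=.084-r*np.cos(th)+.0105*np.sin(th)+.011+back; z=.115+r*np.sin(th)+.0105*np.cos(th)+up
    return w2W(P,(x,.054,z+.073))
Q=down(P[2]-np.pi/2)
E
python3 - <<'E'
from lid import *
p,q=at(.150,2.165);arm.movep(p,q);arm.move_gripper(.5,20);st("open")
cur=arm.read_tool_pos();arm.line_to([cur[0],cur[1],.25],.15);st("up")
a=snapshot("side");b=snapshot("scene")
cv2.imwrite("pics/w5.png",snapshot("wrist"))
arm.line_to([cur[0],cur[1],.43],.25)
arm.move_gripper(0);st("shut")
h=tcp(1.6,.045);print(h)
arm.movep([h[0],h[1],.43],Q);st("above")
arm.line_to(h,.12);st("behind")
cv2.imwrite("pics/s6.png",np.hstack([snapshot("side")[100:350,200:500],snapshot("scene")[60:310,200:450]]))
E
```

```text
open 9.87 [ 0.5478 -0.3142  0.1507] F [ 0.6  1.2 -0.4] M [-0.01  0.    0.02] op 0.501
up 10.68 [ 0.5471 -0.3142  0.249 ] F [-0.   0.5 -0.2] M [0.03 0.06 0.06] op 0.499
shut 12.18 [ 0.5478 -0.3142  0.4298] F [0.4 0.5 0.2] M [-0.03  0.02  0.03] op -0.002
[ 0.7529607  -0.21523456  0.31763797]
above 14.19 [ 0.7527 -0.2158  0.4301] F [-0.3 -0.  -0.1] M [-0.07  0.03  0.01] op -0.001
behind 15.28 [ 0.7533 -0.2154  0.3189] F [-0.9  0.  -0.7] M [-0.02 -0.02  0.09] op -0.004
```

View pics/w5.png

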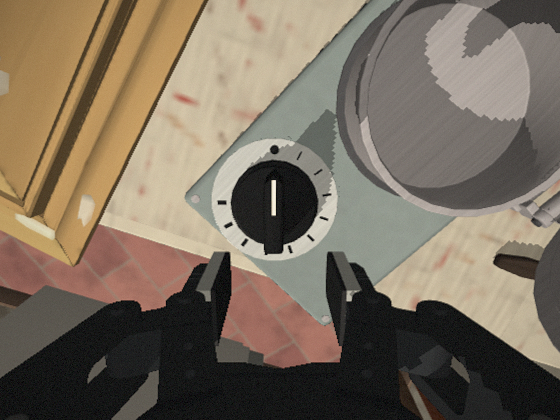

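View pics/s6.png

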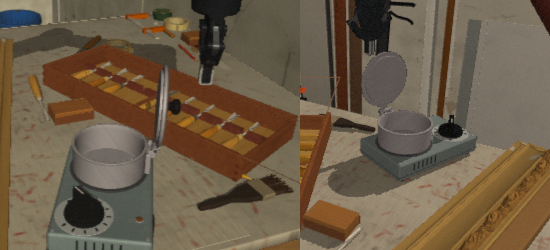

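With the gripper released, the line still points at the dot (274,150). In the side crop the shut fingers (205,83) are behind the lid face (170,95) and above its grip (178,107). I'll sweep the lid down from here.

Run:
```python
from lid import *
for th in(1.6,1.4,1.2,1.0,.8,.6,.45,.3,.2):
    arm.line_to(tcp(th),.12,Q);st(th)
    F=arm.read_ft_force()
    if np.linalg.norm(F)>22: print("stop");break
cv2.imwrite("pics/s7.png",np.hstack([snapshot("side")[100:350,200:500],snapshot("scene")[60:310,200:450]]))
```

```text
1.6 15.9 [ 0.7092 -0.2068  0.3184] F [ 0.  -0.3  0.5] M [-0.01  0.09  0.01] op -0.001
1.4 16.27 [ 0.6837 -0.2017  0.3179] F [0.8 0.6 0.5] M [-0.08  0.03  0.01] op 0.001
1.2 16.63 [ 0.6585 -0.1969  0.3128] F [ 0.3 -0.5  1.1] M [-0.02 -0.06 -0.02] op 0.003
1.0 17.0 [ 0.6349 -0.1923  0.3029] F [-0.1 -0.5  0.3] M [ 0.04 -0.02  0.04] op 0.002
0.8 17.37 [ 0.6138 -0.1882  0.2886] F [-0.5 -0.3 -0.2] M [-0.06  0.05 -0.01] op -0.004
0.6 17.73 [ 0.5959 -0.1847  0.2703] F [0.1 0.3 0.8] M [0.07 0.01 0.06] op -0.001
0.45 18.05 [ 0.5847 -0.1825  0.2541] F [0.3 0.3 0.3] M [-0.02 -0.02 -0.03] op -0.0
0.3 18.37 [ 0.5761 -0.1809  0.2365] F [-1.  -0.3  0. ] M [-0.02 -0.02 -0.02] op -0.002
0.2 18.62 [ 0.5718 -0.18    0.2242] F [-0.5 -0.1 -0.7] M [-0.04 -0.01  0.  ] op 0.005
```

View pics/s7.png

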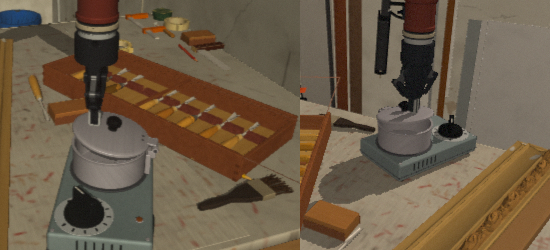

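The lid follows with almost no measured force and is now nearly down, with the fingertip near (95,120) in the side crop. I'll press it shut in small force-checked steps.

Run:
```python
from lid import *
for th in(.1,.05,.0):
    arm.line_to(tcp(th),.06,Q);arm.pause(.1);st(th)
for k in range(1,10):
    arm.line_to(tcp(0,0,-.002*k),.03,Q);arm.pause(.15);st(("dn",k))
    if arm.read_ft_force()[2]>16: break
cv2.imwrite("pics/s8.png",cv2.resize(snapshot("side")[150:350,240:420],None,fx=3,fy=3))
```

```text
0.1 19.19 [ 0.5687 -0.1795  0.2113] F [-0.5  0.5  0.6] M [0.01 0.02 0.02] op -0.002
0.05 19.55 [ 0.5677 -0.1792  0.2048] F [ 0.2  0.  -0.1] M [-0.06  0.04  0.01] op 0.003
0.0 19.91 [ 0.5682 -0.1794  0.2002] F [-1.   0.2  8.3] M [ 0.08  0.16 -0.02] op 0.002
('dn', 1) 20.31 [ 0.5681 -0.1794  0.2   ] F [-3.9  0.9 16.9] M [0.22 0.84 0.01] op 0.001
```

View pics/s8.png

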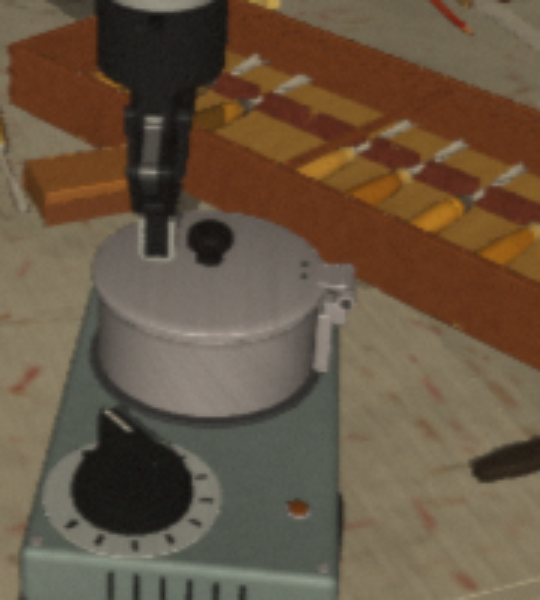

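The force jumped 8 → 17 N with no further travel, so the lid is on the rim and shows no gap in the picture. I'll back off and check everything from clear.

Run:
```python
from lid import *
c=tcp(0);arm.line_to([c[0],c[1],.30],.12,Q);arm.line_to([c[0],c[1],.42],.25,Q)
arm.movep([.50,-.27,.43],Q)
arm.pause(.3);w=np.r_[arm.read_tool_pos(),arm.read_eef_rot()];np.save("w9.npy",w);st("clear")
W=snapshot("wrist");S=snapshot("side");C=snapshot("scene")
cv2.imwrite("pics/side9.png",S);cv2.imwrite("pics/scene9.png",C);cv2.imwrite("pics/w9.png",W)
a=cv2.resize(S[160:360,230:400],None,fx=2.3,fy=2.3);b=cv2.resize(C[105:305,190:380],(400,421))
m=np.zeros((460,391+400,3),np.uint8);m[:460,:391]=a;m[:421,391:]=b;cv2.imwrite("pics/f9.png",m)
for n,i in(("side",S),("scene",C)):
    o=cv2.imread(f"pics/{n}0.png");d=cv2.absdiff(o,i).max(2)
    r=(slice(165,225),slice(220,300)) if n=="side" else (slice(255,380),slice(170,265))
    print(n,"gouge/block region changed px",(d[r]>40).sum())
```

```text
clear 22.83 [ 0.5007 -0.2688  0.4295] F [ 0.  -0.5  0. ] M [ 0.01 -0.04  0.03] op -0.004
side gouge/block region changed px 91
scene gouge/block region changed px 90
```

View pics/f9.png

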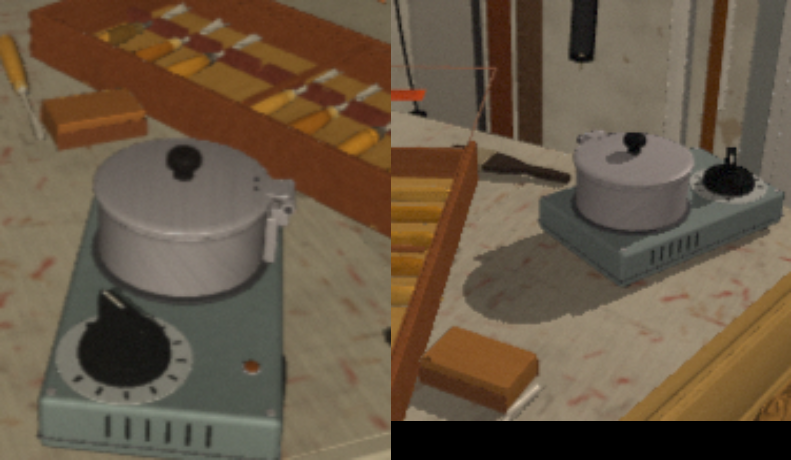

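View pics/w9.png

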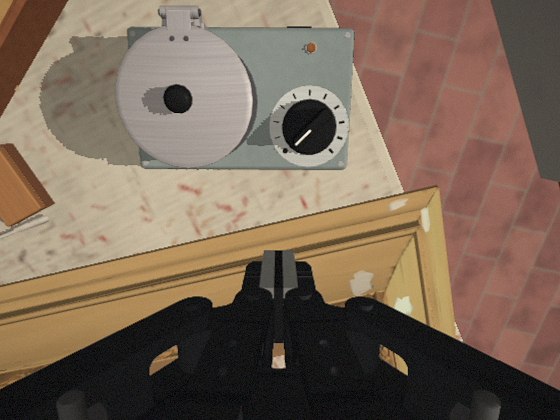

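The pot looks closed and flat, the white line runs (311,131) to (295,146) toward the dot (285,150), and the block and gouge are still in place. One numeric check of the knob and lid before handing in.

Run:
```python
from lid import *
w=np.load("w9.npy");K=dict(camera_info("wrist"));M=np.eye(4);M[:3,:3]=Ro.from_quat(w[3:]).as_matrix();M[:3,3]=w[:3]
Ti=np.linalg.inv(M@K['T_tool_cam']);K['R']=Ti[:3,:3];K['t']=Ti[:3,3]
im=cv2.imread("pics/w9.png");ys,xs=np.nonzero(im[128:152,292:314].min(2)>140);xs+=292;ys+=128
vx,vy,x0,y0=cv2.fitLine(np.c_[xs,ys].astype(np.float32),cv2.DIST_L2,0,.01,.01).ravel();k=np.sign(vy)
e=ray(K,x0+k*vx*8,y0+k*vy*8,.099)-ray(K,x0-k*vx*8,y0-k*vy*8,.099)
s=[ray(K,*q,.055) for q in((347,32.5),(341,163.5),(145,163.5))]
y1=np.arctan2(*(s[0]-s[1])[1::-1]);y2=np.arctan2(*(s[1]-s[2])[1::-1])+np.pi/2
aw=np.arctan2(e[1],e[0]);print("nose",aw,"yaws",y1,y2,"theta",2.356-(aw-y1),2.356-(aw-y2),len(xs))
S=camera_info("side")
# lid free edge & grip: expected pixels when closed vs 0.05 open
for th in(0,.05,.1):
    for r,n in((.156,.009),(.084,.036)):
        q=w2W(P,(.084-r*np.cos(th)+n*np.sin(th),.054,.115+r*np.sin(th)+n*np.cos(th)));print(th,r,proj(S,q).round(1),((proj(S,q)-(230,160))*2.3).round(0),proj(K,q).round(1))
# motion of block/gouge by template shift
for n,r in(("side",(190,230,245,300)),("side",(170,225,225,250)),("scene",(255,305,195,270)),("scene",(290,375,170,230))):
    o=cv2.imread(f"pics/{n}0.png");i=cv2.imread(f"pics/{n}9.png");a,b,c,d=r
    R=cv2.matchTemplate(i[a-15:b+15,c-15:d+15],o[a:b,c:d],cv2.TM_CCOEFF_NORMED);print(n,cv2.minMaxLoc(R)[1::2])
```

```text
nose 2.153657120771528 yaws -0.18613661522214117 -0.18992216032129305 theta 0.01620626400633096 0.012420718907178774 45
0 0.156 [271.7 235.1] [ 96. 173.] [186.4 167. ]
0 0.084 [310.8 225.4] [186. 150.] [174.   97.3]
0.05 0.156 [272.1 231.6] [ 97. 165.] [184.5 167.5]
0.05 0.084 [312.  223.5] [188. 146.] [172.6  95. ]
0.1 0.156 [272.6 228.1] [ 98. 157.] [182.5 167.7]
0.1 0.084 [313.2 221.7] [191. 142.] [171.2  92.4]
side (0.9492710828781128, (15, 15))
side (0.9815704226493835, (15, 15))
scene (0.9755075573921204, (15, 15))
scene (0.9858154058456421, (15, 15))
```

```bash
python3 -c "
from station import ticket
print(ticket.finish_job())"
```

```text
the job is handed in; nothing more can be done
None
```

I turned the thermostat knob to its off stop and pushed the lid fully shut, then handed the job in at about 23 s of the 64 s allowed. The hand-in reports no verdict.

- **Knob:** I turned the bar anticlockwise about 1.6 rad between the jaws until the twist torque rose at the stop. The last wrist picture gives 0.012–0.016 rad from off (limit 0.10), with the white line pointing at the dot.
- **Lid:** I swung it down from behind with shut fingers and pressed until the force rose from 8 to 17 N with no further travel. The fingertip stopped 1.5 mm above the height I worked out for a closed lid, about 0.01 rad (limit 0.05). The pictures show no gap, but I did not measure the lid angle from them.
- **Gouge and sanding block:** matching the before and after pictures shows no shift (0 pixels) in both fixed views. A rough difference check did flag about 90 changed pixels in each of those areas; I put that down to shadows or noise but did not look into it.
- **Robot:** it was clear above the bench and touching nothing at hand-in; the highest wrist force read was about 17 N.
- **Disagreements:** the first estimates of the warmer's position differed by 2–5 mm between views. I settled it from a close wrist view of the knob before gripping. A rough shelf position I tried to get from the two fixed views came out unusable, and I did not rely on it.

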